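# Turn the carved horse to the pointer

### The arm

A 6-joint arm with a two-finger parallel gripper is mounted at the origin on the work surface. World frame = base frame: x ahead of the robot, y to its left, z up, the work surface at z = 0. Lengths are in mm, angles in rad, forces in N, time in s.
With the tool pointing down it reaches from about 400 to 925 mm from the base axis. Payload 12.5 kg.
Tool frame: the origin (TCP) lies midway between the tips of the shut fingers; the grasp point (between the pads) lies 19 mm behind it; z points along the fingers, y is the line along which they close (so a half turn about z gives the same grasp; the last joint's range is limited). The gripper opens to 95 mm and grips with 3 to 60 N. Pads are 20 mm wide; open, the fingers measure 119 mm over their backs; the gripper's body (75 mm by 180 mm) begins 59 mm behind the grasp point.
Start: joints at [-1.235, 0.491, 1.559, -0, 1.092, -0.106], TCP at [267.255, -565, 187.261] pointing down, gripper open.
Joint ranges: [-3.1, 3.1], [-0.84, 2.19], [0.05, 2.79], [-1.13, 4.28], [0.06, 2.93], [-2.69, 2.69]. Speed limits (rad/s): [2.22, 2.22, 2.79, 3.14, 3.14, 3.14].

### API

Orientations are given as [roll, pitch, yaw] about the fixed x, y, z axes, in that order (R = Rz(yaw) Ry(pitch) Rx(roll)).
In Python, from cell import env gives the robot as it stands.
- The arm moves only by the tool arm_command, never from a script. Its argument "targets" is a list of rows, each a list of 5 numbers: the shift along the tool's x, y, z in mm, then the turn about the tool's z in degrees, then the opening, from 0 (shut) to 1 (fully open). In form: [[tx, ty, tz, roll, fingers], ...]. A call has 1 to 5 rows; each row is the pose to reach, as a shift and turn from the pose commanded when the call began, along the tool's axes at that moment; what a row does not reach only later rows make up. A row lasts 1/10 s, in which the tool goes at most 50 mm and 8.59 degrees, less where a joint would pass 70% of its speed; a pose out of reach is approached as far as the arm can. A call with a gripper value outside its range is refused whole. The fingers move at their own pace and stop on an object; the grip force is fixed at half the most. Time passes only in rows, so rows that repeat a pose let the fingers close. It gives the time, the measured TCP pose, the force, the opening and the grip force at its end, in the units of the state.
- env.state(): the state, without advancing time (a new reading comes with each control period).
- env.read_camera(name): name is "scene" or "side" or "wrist"; returns a dict with "frame" (420x560x3 uint8, red, green, blue), "vertical_fov" (degrees; the focal length in pixels is half the picture's height over the tangent of half this angle, whatever the lens; pixels are square), "cx", "cy" (the principal point, pixels), "world_from_camera" (4x4, takes a point from camera to world coordinates); the wrist camera has in their place "hand_eye" (4x4, takes a point from camera to tool coordinates, whose origin is the TCP and whose axes are the flange's). Camera axes: x right, y down, z forward; pixel columns grow to the right and rows downward; lengths in mm; the calibration is good to about 2 mm. A picture is of the moment at which its call begins: read the wrist's pose just before it. There is no depth.
- env.job_done(): hands the job in; it is judged then, once.
The state is a dict: "t": time; "joints": joint angles; "qvel": joint speeds; "tau": joint torques, N m; "eef_pos": TCP position; "tcp_rot": TCP orientation; "ft_force": force on the tool from outside, world axes, zero at the start; "moment": the same for the moment, N m; "opening": opening from 0.0 (shut) to 1.0 (fully open); "grip_force": force on a finger pad.
Only numpy, scipy, OpenCV 4.12 (cv2) and the standard library are available. Lean on these libraries where they do the work, as an engineer would, in place of code of your own. Each camera call takes 0.05 s, during which the arm holds its last target. There are 200 camera calls.

### The job

With a fingertip, push on the upright handles at the ends of the turntable's spokes to turn it, gently, until the carved horse standing on it looks straight at the steel wedge pointer. Do not touch or lift the horse: it must ride round on the turntable and stay standing in the middle. Leave the things lying around alone, and take the finger away at the end.

Things in the scene. Friction and masses are not known exactly. Their poses are not given: they have to be found in the camera images.
- stand: Fixed dark steel foot of the carver's turntable, a disc 150 mm across. Origin: on the turning axis at bench height, z up. Its +x axis runs along a flat steel strip (30 mm wide, 6 mm thick) that leads out under the spokes to the pointer: a bright steel wedge 160 to 208 mm from the axis, 44 mm wide outside, narrowing inwards to 6 mm. Its place and heading vary.
- pointer_tip (a point): Tip of the wedge pointer, 160 mm from the turning axis; the wedge's top is at z = 28 mm. It never moves.
- turntable (a joint): Angle of the turntable in rad, + is counter-clockwise from above, 0 = handle0 in line with the pointer, many turns free. A plywood disc 170 mm across, top at z = 48 mm, with four steel spokes 90 degrees apart (12 mm thick, axis at z = 41 mm). Stiff bearing, no spring: about 2 N sideways at a handle turns it, and it stays where it is left.
- horse: Brown carved wooden horse standing loose on the middle of the disc on its plinth (90 x 44 x 10 mm); about 0.14 kg, top at z = 140 mm. Origin: centre of the underside, within 2 mm of the turning axis, z = 48 mm. +x is the way it looks (neck and head at +x, dark tail at -x). It rides with the disc at 1 rad/s or slower. Its heading relative to the spokes varies.
- nose (a point): Tip of the horse's nose, 57 mm ahead of the horse's origin and 64 mm above it (z = 112 mm).
- handle0 (a point): Centre of the top of one of the four upright dark wooden handles, each a round post 18 mm in diameter (20 mm near the top) at the end of a spoke, its axis 130 mm from the turning axis, reaching from the spoke (z = 47 mm) up to z = 108 mm. This one is 0 degrees counter-clockwise from handle0.
- handle1 (a point): Centre of the top of one of the four upright dark wooden handles, each a round post 18 mm in diameter (20 mm near the top) at the end of a spoke, its axis 130 mm from the turning axis, reaching from the spoke (z = 47 mm) up to z = 108 mm. This one is 90 degrees counter-clockwise from handle0.
- handle2 (a point): Centre of the top of one of the four upright dark wooden handles, each a round post 18 mm in diameter (20 mm near the top) at the end of a spoke, its axis 130 mm from the turning axis, reaching from the spoke (z = 47 mm) up to z = 108 mm. This one is 180 degrees counter-clockwise from handle0.
- handle3 (a point): Centre of the top of one of the four upright dark wooden handles, each a round post 18 mm in diameter (20 mm near the top) at the end of a spoke, its axis 130 mm from the turning axis, reaching from the spoke (z = 47 mm) up to z = 108 mm. This one is 270 degrees counter-clockwise from handle0.
- file_pot: Bystander: steel cup 68 mm across with small files standing in it, 118 mm high, loose. Origin: centre of the underside.
- mallet: Bystander: wooden carver's mallet lying on the bench, head 72 mm thick, 250 mm long overall, loose. Origin: on the bench under the joint of handle and head, +x towards the head, which reaches 90 mm; the handle reaches 160 mm towards -x.
- blank: Bystander: uncarved block of pale wood 75 x 50 x 60 mm, loose. Origin: centre of the underside.
- tin: Bystander: closed plain steel tin, 70 mm across, 75 mm high, loose. Origin: centre of the underside.
Things that resemble listed ones, but are neither listed nor needed, are in the scene too. There is more than one size of the horse; the job needs the smallest.

How it is judged (in metres and radians):
At the end, for the whole second after the job is handed in: The horse looks towards the pointer within 0.17 rad (10 degrees), stands upright (tilt under 0.1 rad) within 15 mm of where it stood on the disc, turntable and horse at rest (under 0.05 rad/s) (angle between the x axis of horse and the x axis of stand, either way round below 0.17 rad and x of nose in the frame of stand above 0.03 m and distance of horse from where it was at the start of the episode below 0.015 m and angle between horse's own z axis and vertical below 0.1 rad and angular speed of horse below 0.05 rad/s and velocity of joint turntable between -0.05 and 0.05 rad/s); the robot touches nothing.
It fails at once if the horse is touched by the robot (contact force between any of the fingers, the arm and horse above 0.3 N).
It fails at once if the horse is lifted, carried or slid more than 15 mm off its place, or tipped (distance of horse from where it was at the start of the episode above 0.015 m or angle between horse's own z axis and vertical above 0.25 rad).
It fails at once if the turntable is pushed, pinched or struck harder than 20 N (contact force between any of the fingers, the arm and stand above 20 N).
It fails at once if a thing lying around is moved more than 20 mm (distance of any of file_pot, mallet, blank, tin from where it was at the start of the episode above 0.02 m).
It also fails if it takes over 72 s, if anything falls off the work surface, if the arm or the gripper's body presses on something with over 40 N, if the wrist force passes 120 N, or if a joint passes its speed limit or range.

## Working session

There is one attempt and no reset: what is moved stays moved. The work goes in short steps, Python scripts to look and compute and a tool call to move; the robot and the scene stay as the last step left them, time stands still between calls to the robot, and variables do not carry over. Pictures are saved under pics/ and viewed, at most 10 in all, crops included, and the job is handed in when it is done.

Besides the shell and the picture viewer there is one more tool, called after "Emit:" as name([rows], argument=value, ...), one row to a line, values as JSON. arm_command: Moves the arm, as the interface text tells. Its arguments: {"type":"object","properties":{"targets":{"type":"array","items":{"type":"array","items":{"type":"number"}}}},"required":["targets"]}

```bash
mkdir -p pics
cat > h.py <<'E'
import numpy as np, cv2
from cell import env
def snap(n,f):
    s=env.state(); d=env.read_camera(n); cv2.imwrite('pics/'+f,d['frame'][:,:,::-1]); 
    np.save('pics/'+n+'.npy',dict(d,state=s),allow_pickle=True); return d
def load(n): return np.load('pics/'+n+'.npy',allow_pickle=True).item()
def F(d): return 210/np.tan(np.radians(d['vertical_fov'])/2)
def p2w(d,u,v,z):
    T=d['world_from_camera']; r=T[:3,:3]@np.array([(u-d['cx'])/F(d),(v-d['cy'])/F(d),1]); o=T[:3,3]
    return o+r*(z-o[2])/r[2]
def w2p(d,p):
    T=np.linalg.inv(d['world_from_camera']); c=T[:3,:3]@np.array(p)+T[:3,3]; return np.array([d['cx'],d['cy']])+F(d)*c[:2]/c[2]
E
python3 - <<'E'
from h import *
a=snap('scene','s1.png');b=snap('side','d1.png')
for d in(a,b): print(d['vertical_fov'],d['cx'],d['cy'],d['world_from_camera'].round(2).tolist())
print(env.state())
E
```

```text
45.91803544026704 276.7482960237064 208.7321455498989 [[-0.61, 0.47, -0.64, 1278.58], [0.79, 0.35, -0.5, 554.33], [-0.01, -0.81, -0.58, 756.73], [0.0, 0.0, 0.0, 1.0]]
50.29331761371178 280.81471143488506 205.60590211648804 [[-0.98, -0.09, 0.17, 358.08], [-0.19, 0.52, -0.83, 1029.71], [-0.01, -0.85, -0.53, 754.03], [0.0, 0.0, 0.0, 1.0]]
{'t': 0.1, 'joints': array([-1.23463985e+00,  4.91534404e-01,  1.55945682e+00,  1.61829605e-06,
        1.09170123e+00, -1.05614047e-01]), 'qvel': array([-0.00058772,  0.00039035, -0.00089039,  0.00052015,  0.00072202,
       -0.0004416 ]), 'tau': array([ 3.18553924e-03, -6.13623333e+01, -2.58604252e+01,  6.94188173e-02,
        4.70467249e-02, -8.26628639e-05]), 'eef_pos': array([ 267.13357397, -564.72713009,  186.6748557 ]), 'tcp_rot': array([-3.14049912e+00, -1.17366815e-04,  4.41769714e-01]), 'ft_force': array([-0.04684139, -0.09811465,  0.71748367]), 'moment': array([-0.01692532, -0.02782876, -0.01212661]), 'grip_force': 0.0, 'opening': 1.0032341208333078}
```

View pics/s1.png

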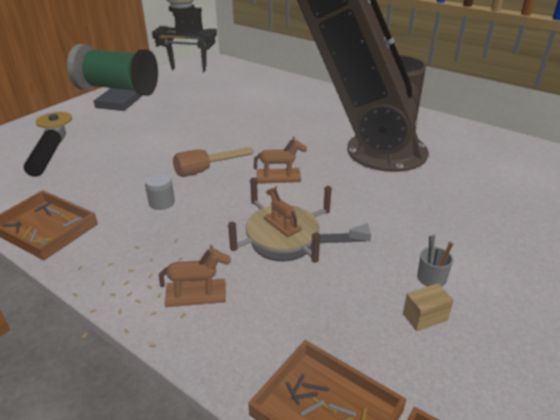

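View pics/d1.png

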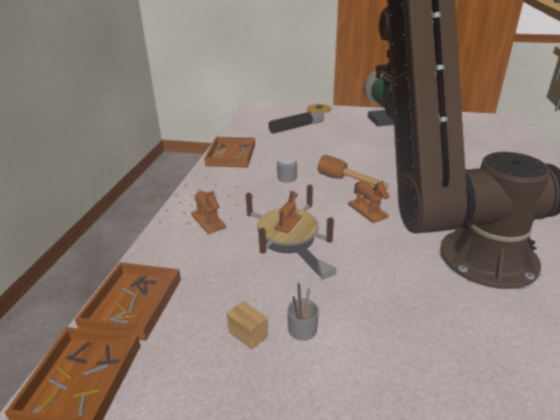

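The scene view shows the turntable at about (284,230) with handle tops near (254,180), (327,188), (232,224) and (316,236), and the wedge near (360,233). In the side view the turntable is at (288,228) and the wedge at (322,268). I'll enlarge both.

Run:
```python
from h import *
a=load('scene')['frame'][165:270,215:385,::-1];b=load('side')['frame'][175:285,230:350,::-1]
a=cv2.resize(a,None,fx=4,fy=4,interpolation=3);b=cv2.resize(b,None,fx=5,fy=5,interpolation=3)
cv2.imwrite('pics/s1c.png',a);cv2.imwrite('pics/d1c.png',b)
```

```text
(no output)
```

View pics/s1c.png

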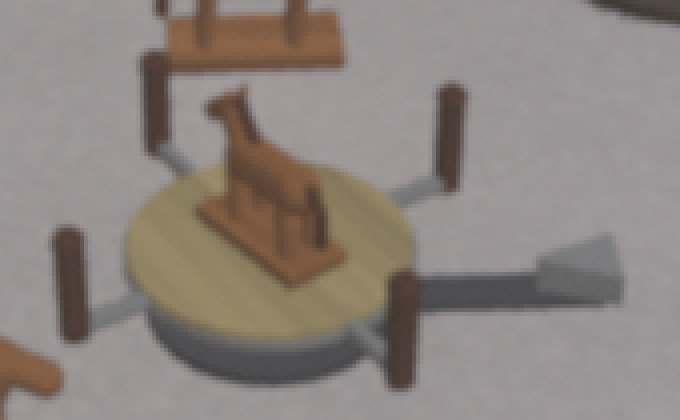

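View pics/d1c.png

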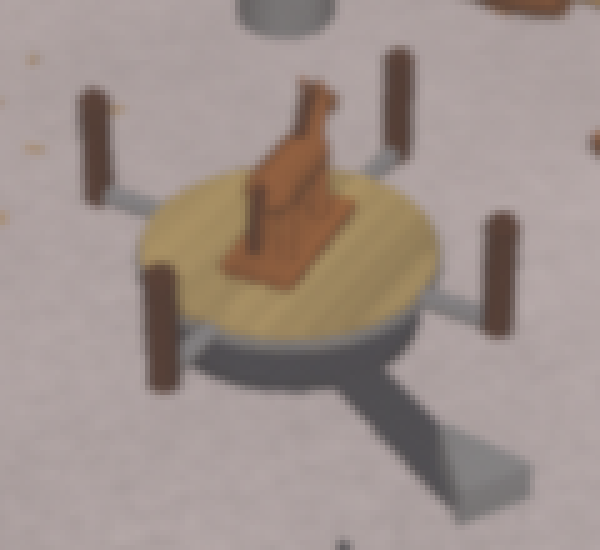

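Run:
```python
from h import *
a=load('scene');b=load('side')
S=lambda x,y,z:p2w(a,215+(x+.5)/4-.5,165+(y+.5)/4-.5,z)[:2]
D=lambda x,y,z:p2w(b,230+(x+.5)/5-.5,175+(y+.5)/5-.5,z)[:2]
hs=[S(*p,108) for p in[(451,88),(154,56),(68,233),(404,275)]]
hd=[D(*p,108) for p in[(502,216),(399,51),(94,92),(160,267)]]
ang=lambda v:np.degrees(np.arctan2(v[1],v[0])).round(1)
for h in(hs,hd):
    c=np.mean(h,0);print('c',c.round(1))
    for p in h: print(p.round(1),np.linalg.norm(p-c).round(1),ang(p-c))
cs,cd=np.mean(hs,0),np.mean(hd,0)
for n,p,c in[('nose',S(208,106,112),cs),('nose',D(333,100,112),cd),('pl front-L',S(197,209,58),cs),('tipS',S(540,262,28),cs),('wedge',S(610,236,28),cs),('wedge',S(622,274,28),cs),('tipD',D(443,428,28),cd),('wD',D(530,466,28),cd)]:
    print(n,p.round(1),np.linalg.norm(p-c).round(1),ang(p-c))
print('plinth long',ang(S(197,209,58)-S(290,280,58)),ang(D(354,205,58)-D(285,285,58)))
for n,u,v,z in [('bighorseA base',279,177,0),('horseB',195,295,0),('tin',160,182,75),('mallet',192,160,36),('mhandle end',252,153,20),('pot',435,258,68),('blank',428,300,60)]: print(n,p2w(a,u,v,z).round(0))
```

```text
c [545.2   1.6]
[423.6  45.6] 129.3 160.1
[ 501.8 -119. ] 128.2 -109.8
[666.8 -42.6] 129.4 -19.9
[588.5 122.3] 128.3 70.3
c [5.465e+02 5.000e-01]
[424.8  46. ] 129.9 159.5
[ 501.8 -121. ] 129.5 -110.2
[668.3 -44.5] 129.8 -20.3
[591.1 121.8] 129.2 69.8
nose [529.8 -54.7] 58.3 -105.3
nose [530.1 -51.3] 54.4 -107.5
pl front-L [556.6 -43.1] 46.2 -75.7
tipS [445.  126.6] 160.2 128.7
wedge [397.9 147.3] 207.1 135.3
wedge [426.  170.8] 207.0 125.1
tipD [443.8 126.8] 162.7 129.1
wD [397.3 149.4] 210.7 135.1
plinth long -104.0 -106.3
bighorseA base [ 322. -177.    0.]
horseB [799. -37.   0.]
tin [ 617. -334.   75.]
mallet [ 444. -399.   36.]
mhandle end [ 287. -305.   20.]
pot [465. 340.  68.]
blank [578. 375.  60.]
```

Emit:
arm_command([
  [0,0,-50,-8,0],
  [0,0,-100,-16,0],
  [0,0,-150,-24,0],
  [0,0,-180,-32,0],
  [0,0,-180,-40,0],
])

```text
t: 0.6
eef_pos: [267.6, -565.8, 372.0]
tcp_rot: [3.137, 0.005, 1.146]
ft_force: [-0.2, -0.7, -0.3]
opening: 0.634
grip_force: 0.0
```

```bash
cat >> h.py <<'E'
from scipy.spatial.transform import Rotation as Ro
def to(p,yawdeg):
    s=env.state(); R=Ro.from_euler('xyz',s['tcp_rot']); t=R.inv().apply(np.array(p)-s['eef_pos'])
    y=np.degrees(s['tcp_rot'][2]); print('now',s['t'],s['eef_pos'].round(1),round(y,1),s['joints'].round(2),s['ft_force'].round(1)); print('move',t.round(1),'roll',round((y-yawdeg+180)%360-180,1))
E
python3 -c "
from h import *
to([480,-300,360],100)"
```

```text
now 0.6 [ 267.6 -565.8  372. ] 65.6 [-1.23  0.37  1.27  0.    1.49 -0.81] [-0.2 -0.7 -0.3]
move [329.8  83.9  10.7] roll -34.4
```

Emit:
arm_command([
  [47,12,0,-8,0],
  [94,24,0,-16,0],
  [141,36,0,-24,0],
  [188,48,0,-32,0],
  [235,60,0,-40,0],
])

```text
t: 1.1
eef_pos: [420.7, -374.8, 367.1]
tcp_rot: [-3.141, -0.0, 1.844]
ft_force: [-0.1, -0.3, 0.4]
opening: 0.215
grip_force: 0.0
```

```bash
python3 -c "
from h import *
to([430,-140,360],145)"
```

```text
now 1.1 [ 420.7 -374.8  367.1] 105.6 [-0.84  0.27  1.43 -0.    1.44 -1.12] [-0.1 -0.3  0.4]
move [223.6  72.2   7.1] roll -39.4
```

Emit:
arm_command([
  [45,14,0,-8,0],
  [90,29,0,-16,0],
  [135,43,0,-24,0],
  [180,58,0,-32,0],
  [224,72,0,-40,0],
])

```text
t: 1.6
eef_pos: [429.8, -139.5, 367.1]
tcp_rot: [-3.142, -0.0, 2.542]
ft_force: [1.5, -0.5, -0.8]
opening: 0.008
grip_force: 0.0
```

```bash
python3 -c "
from h import *
to([416,5,300],178)"
```

```text
now 1.6 [ 429.8 -139.5  367.1] 145.6 [-0.46  0.09  1.66  0.    1.39 -1.43] [ 1.5 -0.5 -0.8]
move [ 93.  111.5  67.1] roll -32.4
```

Emit:
arm_command([
  [23,28,17,-8,0],
  [46,56,34,-16,0],
  [70,84,50,-24,0],
  [93,111,67,-32,0],
  [93,111,67,-32.4,0],
])

```text
t: 2.1
eef_pos: [415.3, 5.7, 298.5]
tcp_rot: [3.141, -0.003, 3.109]
ft_force: [0.6, -0.0, -1.1]
opening: 0.004
grip_force: 0.0
```

```bash
python3 -c "
from h import *
to([416.1,5.5,80],178)"
```

```text
now 2.1 [415.3   5.7 298.5] 178.2 [-0.15  0.07  1.86  0.    1.22 -1.68] [ 0.6 -0.  -1.1]
move [ -1.5  -0.3 218.5] roll 0.2
```

Emit:
arm_command([
  [0,0,35,0,0],
  [0,0,70,0,0],
  [0,0,100,0,0],
  [0,0,120,0,0],
  [0,0,130,0,0],
])

```text
t: 2.6
eef_pos: [416.6, 2.2, 169.0]
tcp_rot: [3.142, -0.002, 3.1]
ft_force: [-0.4, 0.6, 0.4]
opening: 0.004
grip_force: 0.0
```

```bash
python3 -c "
from h import *
to([416.1,5.5,80],178);snap('scene','s2.png');f=load('scene')['frame'][130:270,200:400,::-1];cv2.imwrite('pics/s2.png',cv2.resize(f,None,fx=4,fy=4,interpolation=3))"
```

```text
now 2.6 [416.6   2.2 169. ] 177.6 [-0.15  0.22  2.06 -0.    0.86 -1.68] [-0.4  0.6  0.4]
move [ 0.4  3.3 89. ] roll -0.4
```

View pics/s2.png

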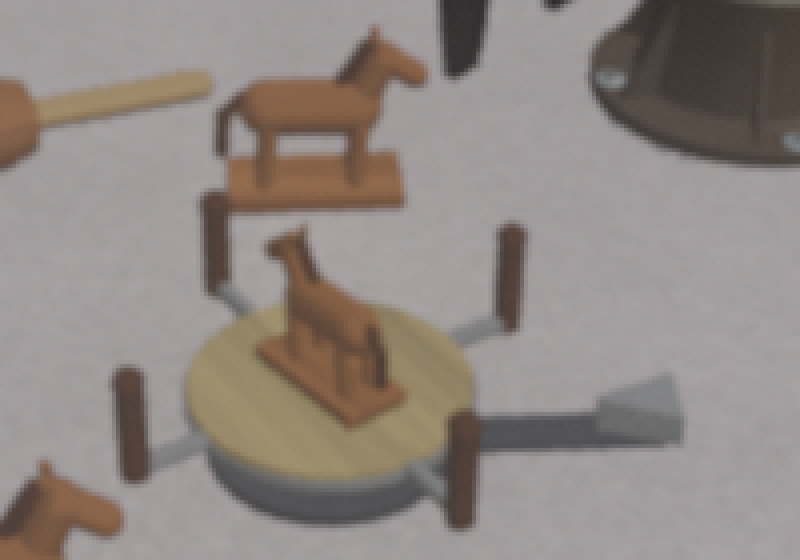

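The fingertip shows at crop (460,75), between the handle at (511,232) and the base. The table hasn't moved. I'll descend to z≈80.

Emit:
arm_command([
  [0,1,25,0,0],
  [0,2,50,0,0],
  [0,3,70,0,0],
  [0,3,84,0,0],
  [0,3,89,0,0],
])

```text
t: 3.15
eef_pos: [417.3, 5.4, 80.9]
tcp_rot: [-3.142, -0.0, 3.101]
ft_force: [0.3, 0.0, 0.4]
opening: 0.006
grip_force: 0.0
```

```bash
python3 -c "
from h import *
d=load('scene');print(w2p(d,[416.6,2.2,169]))
to([416.1,5.5,80],178)
for k in range(1,6):
  for st in(1.5,3):
    a=np.radians(st*k);print(st,[round(float(x),1) for x in(130*(np.cos(a)-1),130*np.sin(a))])"
```

```text
[314.78020939 157.68099863]
now 3.15 [417.3   5.4  80.9] 177.7 [-0.15  0.37  2.16 -0.    0.6  -1.68] [0.3 0.  0.4]
move [1.2 0.  0.9] roll -0.3
1.5 [-0.0, 3.4]
3 [-0.2, 6.8]
1.5 [-0.2, 6.8]
3 [-0.7, 13.6]
1.5 [-0.4, 10.2]
3 [-1.6, 20.3]
1.5 [-0.7, 13.6]
3 [-2.8, 27.0]
1.5 [-1.1, 17.0]
3 [-4.4, 33.6]
```

```bash
python3 -c "
from h import *
f=snap('scene','x.png')['frame'][140:240,260:360,::-1];g=snap('side','x.png')['frame'][150:250,270:370,::-1]
cv2.imwrite('pics/s3.png',cv2.resize(np.hstack([f,g]),None,fx=4,fy=4,interpolation=3))
p=env.state()['eef_pos'];print((w2p(load('scene'),p)-[260,140])*4,(w2p(load('side'),p)-[270,150])*4+[400,0])"
```

```text
[217.54438448 196.81665098] [654.89199263 272.48682737]
```

View pics/s3.png

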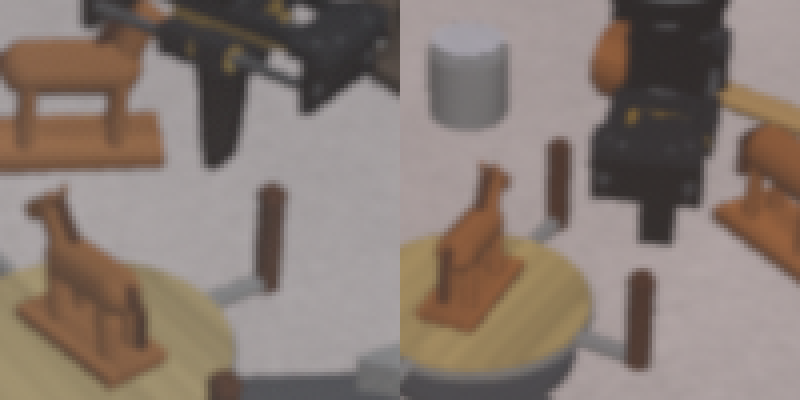

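```bash
python3 -c "
from h import *
from scipy.optimize import least_squares as L
a,b=load('scene'),load('side');u=np.array([260+217/4,140+165/4]);v=np.array([270+257/4,150+242/4])
r=L(lambda p:np.r_[w2p(a,p)-u,w2p(b,p)-v],[417,5,100]);print(r.x,r.fun)"
```

```text
[417.41431407   3.92108738 104.54187915] [-0.04244896 -0.15904161 -0.06499728  0.17042177]
```

Both views put the fingertip about 21 mm higher than the reported TCP (z≈102, against 81). That would barely catch the handle top at z=108, so I'll go down another 24 mm. This stays above the spokes either way. Then I'll approach slowly.

Emit:
arm_command([
  [1,0,8,0,0],
  [1,0,16,0,0],
  [1,0,24,0,0],
  [1,0,24,0,0],
  [1,0,24,0,0],
])

```text
t: 3.75
eef_pos: [416.0, 5.7, 57.0]
tcp_rot: [-3.142, -0.001, 3.102]
ft_force: [-0.6, 0.5, -0.6]
opening: 0.003
grip_force: 0.0
```

Emit:
arm_command([
  [0,3.4,0,1.5,0],
  [-0.2,6.8,0,3,0],
  [-0.4,10.2,0,4.5,0],
  [-0.7,13.6,0,6,0],
  [-1.1,17,0,7.5,0],
])

```text
t: 4.25
eef_pos: [418.0, 22.8, 57.5]
tcp_rot: [-3.142, 0.001, 2.97]
ft_force: [0.1, 0.3, -0.1]
opening: 0.003
grip_force: 0.0
```

```bash
python3 -c "
from h import *
to([546-130*np.cos(np.radians(10)),1+130*np.sin(np.radians(10)),56],170)"
```

```text
now 4.25 [418.   22.8  57.5] 170.2 [-0.1   0.42  2.18 -0.    0.54 -1.5 ] [ 0.1  0.3 -0.1]
move [0.2 0.7 1.5] roll 0.2
```

Emit:
arm_command([
  [0,3.4,0,1.5,0],
  [-0.2,6.8,0,3,0],
  [-0.4,10.2,0,4.5,0],
  [-0.7,13.6,0,6,0],
  [-1.1,17,0,7.5,0],
])

```text
t: 4.75
eef_pos: [421.9, 39.3, 57.5]
tcp_rot: [-3.141, 0.0, 2.839]
ft_force: [-0.4, -1.1, -0.7]
opening: 0.005
grip_force: 0.9
```

Emit:
arm_command([
  [0,3.4,0,1.5,0],
  [-0.2,6.8,0,3,0],
  [-0.4,10.2,0,4.5,0],
  [-0.7,13.6,0,6,0],
  [-1.1,17,0,7.5,0],
])

```text
t: 5.25
eef_pos: [427.9, 55.2, 57.5]
tcp_rot: [-3.141, 0.0, 2.708]
ft_force: [-0.2, -1.7, -0.3]
opening: 0.007
grip_force: 0.9
```

```bash
python3 -c "
from h import *
to([546,131,56],90)
f=snap('scene','x.png')['frame'][140:240,260:360,::-1];g=snap('side','x.png')['frame'][150:250,270:370,::-1]
cv2.imwrite('pics/s4.png',cv2.resize(np.hstack([f,g]),None,fx=4,fy=4,interpolation=3))"
```

```text
now 5.25 [427.9  55.2  57.5] 155.2 [-0.02  0.43  2.15 -0.    0.55 -1.16] [-0.2 -1.7 -0.3]
move [-75.3 118.4   1.4] roll 65.2
```

View pics/s4.png

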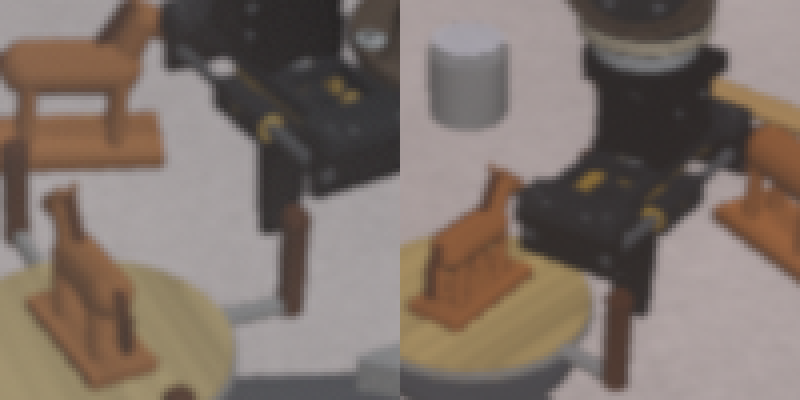

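Contact made: the handle is at scene crop (293,212) and the horse is riding along. The body stays 93 mm or more from the axis, clear of the horse. I'll continue round the arc at 3° per row, about 0.5 rad/s.

Emit:
arm_command([
  [-0.1,4.5,0,2,0],
  [-0.5,11.3,0,5,0],
  [-1.3,18.1,0,8,0],
  [-2.4,24.8,0,11,0],
  [-3.9,31.4,0,14,0],
])

```text
t: 5.85
eef_pos: [444.5, 82.1, 57.4]
tcp_rot: [-3.141, -0.0, 2.463]
ft_force: [-1.7, -1.4, 1.5]
opening: 0.007
grip_force: 1.0
```

Emit:
arm_command([
  [-0.2,6.8,0,3,0],
  [-0.7,13.6,0,6,0],
  [-1.6,20.3,0,9,0],
  [-2.8,27,0,12,0],
  [-4.4,33.6,0,15,0],
])

```text
t: 6.35
eef_pos: [468.9, 105.5, 57.3]
tcp_rot: [-3.141, -0.0, 2.202]
ft_force: [-1.7, -1.5, 1.2]
opening: 0.003
grip_force: 1.0
```

```bash
python3 -c "
from h import *
to([546,131,56],90);e=env.state()['eef_pos'][:2]-[546,1];print(np.hypot(*e),np.degrees(np.arctan2(e[1],e[0])))"
```

```text
now 6.35 [468.9 105.5  57.3] 126.1 [ 0.08  0.48  2.04 -0.    0.62 -0.55] [-1.7 -1.5  1.2]
move [-24.9  77.3   1.3] roll 36.1
129.8362032402345 126.42729616358426
```

Emit:
arm_command([
  [-0.2,6.8,0,3,0],
  [-0.7,13.6,0,6,0],
  [-1.6,20.3,0,9,0],
  [-2.8,27,0,12,0],
  [-4.4,33.6,0,15,0],
])

```text
t: 6.85
eef_pos: [498.7, 121.7, 57.3]
tcp_rot: [-3.141, 0.0, 1.94]
ft_force: [-1.9, -0.9, 1.3]
opening: 0.004
grip_force: 1.0
```

Emit:
arm_command([
  [-0.2,6.8,0,3,0],
  [-0.7,13.6,0,6,0],
  [-1.6,20.3,0,9,0],
  [-2.8,27,0,12,0],
  [-4.4,33.6,0,15,0],
])

```text
t: 7.35
eef_pos: [531.5, 129.6, 57.3]
tcp_rot: [-3.141, 0.0, 1.678]
ft_force: [-1.4, -1.1, 0.3]
opening: 0.007
grip_force: 1.0
```

Emit:
arm_command([
  [-0.2,6.8,0,3,0],
  [-0.7,13.6,0,6,0],
  [-1.6,20.3,0,9,0],
  [-2.8,27,0,12,0],
  [-4.4,33.6,0,15,0],
])

```text
t: 7.85
eef_pos: [565.3, 128.8, 57.2]
tcp_rot: [-3.141, 0.0, 1.416]
ft_force: [-1.9, -1.3, 0.9]
opening: 0.001
grip_force: 1.0
```

Emit:
arm_command([
  [-0.2,6.8,0,3,0],
  [-0.7,13.6,0,6,0],
  [-1.6,20.3,0,9,0],
  [-2.5,25.7,0,11.4,0],
  [-3.3,29.2,0,13,0],
])

```text
t: 8.35
eef_pos: [593.8, 121.1, 57.2]
tcp_rot: [-3.141, 0.0, 1.19]
ft_force: [-2.7, -0.9, -0.0]
opening: 0.007
grip_force: 0.9
```

```bash
python3 -c "
from h import *
to([546,131,56],90);e=env.state()['eef_pos'][:2]-[546,1];print(np.hypot(*e),np.degrees(np.arctan2(e[1],e[0])))
f=snap('scene','x.png')['frame'][160:270,215:390,::-1]
cv2.imwrite('pics/s5.png',cv2.resize(f,None,fx=4,fy=4,interpolation=3))"
```

```text
now 8.35 [593.8 121.1  57.2] 68.2 [ 0.09  0.62  1.73 -0.    0.8   0.47] [-2.7 -0.9 -0. ]
move [ -8.5 -48.    1.2] roll -21.8
129.21496970504106 68.30059325112666
```

View pics/s5.png

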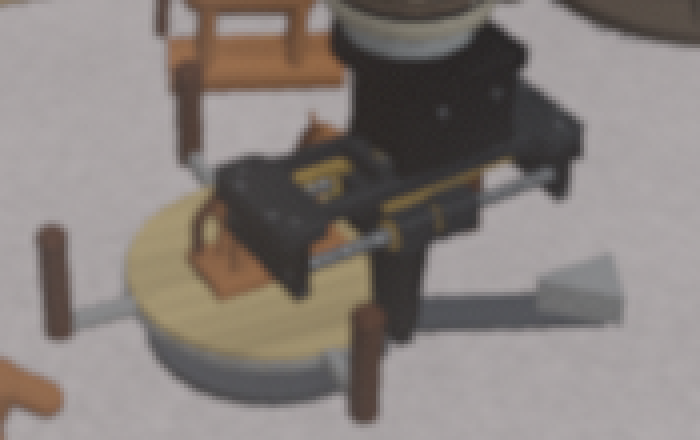

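The horse is standing and has come round (plinth at (235,265), partly hidden). The visible handle tops are at crop (368,311), (53,232) and (188,68).

```bash
python3 -c "
from h import *
d=load('scene')
for x,y in[(368,309),(53,230),(188,66)]:
  e=p2w(d,215+x/4-.4,160+y/4-.4,108)[:2]-[545.5,1.3];print(np.hypot(*e),np.degrees(np.arctan2(e[1],e[0])))"
```

```text
129.31956940835016 60.43171462627571
128.01621374318012 -30.176893368696778
128.67924327850227 -120.3953205232576
```

Emit:
arm_command([
  [-0.1,4.5,0,2,0],
  [-0.5,11.3,0,5,0],
  [-1.3,18.1,0,8,0],
  [-2.4,24.8,0,11,0],
  [-3.9,31.4,0,14,0],
])

```text
t: 8.9
eef_pos: [621.3, 106.0, 57.1]
tcp_rot: [-3.141, 0.001, 0.945]
ft_force: [-2.6, -0.1, 0.9]
opening: 0.006
grip_force: 1.0
```

Emit:
arm_command([
  [-0.2,6.8,0,3,0],
  [-0.6,12.5,0,5.5,0],
  [-1.1,17,0,7.5,0],
  [-1.5,20,0,8.8,0],
  [-2,22.6,0,10,0],
])

```text
t: 9.4
eef_pos: [638.7, 91.2, 57.1]
tcp_rot: [-3.141, 0.0, 0.771]
ft_force: [-2.2, 0.6, -0.3]
opening: 0.005
grip_force: 0.9
```

Emit:
arm_command([
  [0,-3,0,0,0],
  [0,-8,0,0,0],
  [0,-15,0,0,0],
  [0,-23,0,0,0],
  [0,-30,0,0,0],
])

```text
t: 9.9
eef_pos: [617.2, 113.5, 57.3]
tcp_rot: [3.142, 0.0, 0.772]
ft_force: [0.3, -0.9, 1.1]
opening: 0.006
grip_force: 0.0
```

Emit:
arm_command([
  [10,0,-30,0,0],
  [20,0,-80,0,0],
  [30,0,-130,0,0],
  [40,0,-180,0,0],
  [50,0,-220,0,0],
])

```text
t: 10.4
eef_pos: [653.5, 148.4, 280.3]
tcp_rot: [3.14, -0.001, 0.772]
ft_force: [0.5, -0.1, -0.4]
opening: 0.004
grip_force: 0.0
```

Emit:
arm_command([
  [50,0,0,0,0],
  [100,0,0,0,0],
  [150,0,0,0,0],
  [170,0,0,0,0],
  [170,0,0,0,0],
])

```text
t: 10.9
eef_pos: [776.0, 268.9, 274.7]
tcp_rot: [-3.14, 0.002, 0.774]
ft_force: [-0.2, 0.3, 0.0]
opening: 0.004
grip_force: 0.0
```

```bash
python3 -c "
from h import *
f=snap('scene','x.png')['frame'][165:270,215:385,::-1];g=snap('side','x.png')['frame'][180:285,235:350,::-1]
a=cv2.resize(f,None,fx=4,fy=4,interpolation=3)[:,:420*680//680];b=cv2.resize(g,None,fx=4,fy=4,interpolation=3)
cv2.imwrite('pics/s6.png',np.hstack([a[:,:420-60],b[:,:440]]));print(env.state()['t'],env.state()['eef_pos'])"
```

```text
11.0 [775.0797667  266.56985138 276.33968928]
```

View pics/s6.png

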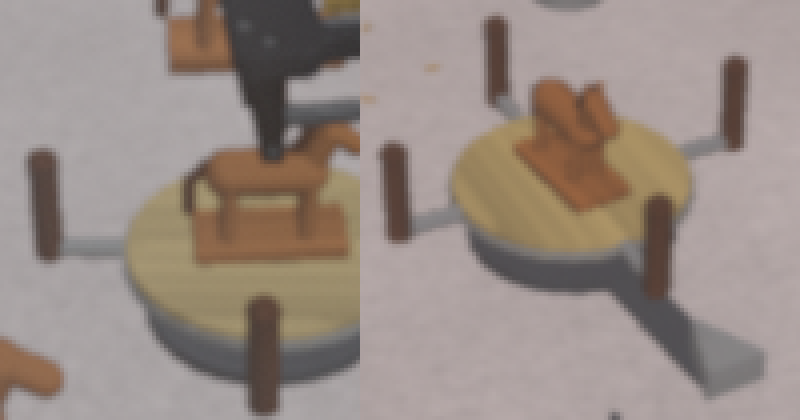

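The fingers are clear and the horse now faces the wedge. I'll check the angles from handles and plinth.

```bash
python3 -c "
from h import *
a,b=load('scene'),load('side')
A=lambda x,y,z:p2w(a,215+x/4-.4,165+y/4-.4,z)[:2]
B=lambda x,y,z:p2w(b,235+(x-360)/4-.4,180+y/4-.4,z)[:2]
an=lambda e:np.degrees(np.arctan2(e[1],e[0])).round(1)
for p in[A(264,298,108),A(42,153,108)]: print('S',an(p-[545.2,1.6]))
for p in[B(496,18,108),B(735,61,108),B(394,148,108),B(658,200,108)]: print('D',an(p-[546.5,.5]))
print('plinth',an(A(348,237,58)-A(195,252,58)),an(B(580,205,58)-B(515,148,58)),an(A(348,253,48)-A(195,263,48)))"
```

```text
S 35.7
S -55.0
D -54.6
D -145.7
D 36.6
D 124.8
plinth 135.9 133.1 132.9
```

```bash
python3 -c "
from h import *
print(env.state()['qvel'].round(3));print(env.job_done())"
```

```text
[-0.015 -0.032  0.018 -0.    -0.001 -0.002]
the job is handed in; nothing more can be done
None
```

I turned the turntable about 125° clockwise with a fingertip on one handle. The horse now looks at the pointer, off by an estimated 0–6° against the 10° limit. It is still standing, the finger is clear, and the job is handed in; the verdict was not shown.

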